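# Push the counted caps home on the counting rail and shut the gate

## Task

Without gripping or lifting anything, push the five black caps along the counting rail's channel from behind, together as one touching row, until the first is against the blue end stop and no gaps are left. Then push the red gate fully shut across the channel behind the last cap, and take the hand away. Keep the caps standing upright in the channel, and leave the grey cap, the blue bin and the clear tub where they are.

Things in the scene. Friction and masses are not known exactly. Their poses are not given: they have to be found in the camera images.
- rail: Fixed aluminium counting rail. Origin on the channel's centre line, at table level; x runs along the channel TOWARDS the end stop, z up. Base plate x -200..200, y -85..30, 6 thick. Channel floor 6 above the table; two side walls, tops 14 above the table, 35 apart inside, x from -195 to 170, centred on y = 0. Entry end (-x) is open. A row fully home has its centres at x = 154, 122, 90, 58, 26
- stop_face (a point): centre of the face of the blue end stop, at rail x = 170, y = 0, 23 above the table; the stop is 56 wide, its top 40 above the table
- gate_pin (a point): axis of the red gate's upright hinge pin, at rail x = 2, y = -55, 28 above the table (half-way up the gate arm)
- gate (a joint): Red gate angle, rad. 0 = shut (stop): arm along rail +y, square across the channel, 4 mm behind the last cap of a row that is home. Grows as it opens, anticlockwise from above: at 1.57 it points along rail -x beside the channel; limit 2.2. Arm 75 long from the pin, 10 thick, 18 to 38 above the table: it clears the walls, not the caps. Stays where left; 1 N at its end moves it
- gate_tip (a point): centre of the end face of the red gate arm, 75 from the pin axis, 28 above the table
- cap1: round black plastic end cap with a hollow top, standing upright: diameter 32, height 30, about 30 g; origin at the centre of its underside, which rests on the channel floor (6 above the table). Number 1 of the row counted from the end stop (the one nearest the stop)
- cap2: round black plastic end cap with a hollow top, standing upright: diameter 32, height 30, about 30 g; origin at the centre of its underside, which rests on the channel floor (6 above the table). Number 2 of the row counted from the end stop
- cap3: round black plastic end cap with a hollow top, standing upright: diameter 32, height 30, about 30 g; origin at the centre of its underside, which rests on the channel floor (6 above the table). Number 3 of the row counted from the end stop
- cap4: round black plastic end cap with a hollow top, standing upright: diameter 32, height 30, about 30 g; origin at the centre of its underside, which rests on the channel floor (6 above the table). Number 4 of the row counted from the end stop
- cap5: round black plastic end cap with a hollow top, standing upright: diameter 32, height 30, about 30 g; origin at the centre of its underside, which rests on the channel floor (6 above the table). Number 5 of the row counted from the end stop (the last, farthest from the stop; open channel behind it)
- grey_cap: stray grey plastic cap standing on the table beside the rail, same size as the black ones (diameter 32, height 30), origin at the centre of its underside; not part of the row, leave it alone
- bin: loose blue stacking bin, 210 by 150, 100 high, origin at the centre of its underside; leave it alone
- tub: loose clear tub with small black parts, 160 by 130, 65 high, origin at the centre of its underside; leave it alone
Mind the look-alikes: they are no part of the job. Leave any orange, pink or yellow look-alike of the cap5 alone.

How it is judged:
On the way, in this order (a step that is already met when the one before it is completed fails the run):
1. all five caps stand in a closed row against the end stop, while the gate is still open (x of cap1 in the frame of rail above 0.151 m and y of cap1 in the frame of rail between -0.005 and 0.005 m and z of each of cap1, cap2, cap3, cap4, cap5 in the frame of rail below 0.0085 m and angle between each of cap1, cap2, cap3, cap4, cap5's own z axis and vertical below 0.08 rad and x of cap2 in the frame of rail above 0.119 m and y of cap2 in the frame of rail between -0.005 and 0.005 m and x of cap3 in the frame of rail above 0.087 m and y of cap3 in the frame of rail between -0.005 and 0.005 m and x of cap4 in the frame of rail above 0.055 m and y of cap4 in the frame of rail between -0.005 and 0.005 m and x of cap5 in the frame of rail above 0.023 m and y of cap5 in the frame of rail between -0.005 and 0.005 m and value of joint gate above 0.5 rad), for 0.2 s.
2. the gate is shut behind the row (value of joint gate below 0.08 rad and x of cap1 in the frame of rail above 0.151 m and y of cap1 in the frame of rail between -0.005 and 0.005 m and z of each of cap1, cap2, cap3, cap4, cap5 in the frame of rail below 0.0085 m and angle between each of cap1, cap2, cap3, cap4, cap5's own z axis and vertical below 0.08 rad and x of cap2 in the frame of rail above 0.119 m and y of cap2 in the frame of rail between -0.005 and 0.005 m and x of cap3 in the frame of rail above 0.087 m and y of cap3 in the frame of rail between -0.005 and 0.005 m and x of cap4 in the frame of rail above 0.055 m and y of cap4 in the frame of rail between -0.005 and 0.005 m and x of cap5 in the frame of rail above 0.023 m and y of cap5 in the frame of rail between -0.005 and 0.005 m), for 0.2 s.
At the end, for the whole second after the job is handed in: All five caps stand upright (within 0.08 rad) on the channel floor, each within 3 mm of its place in a closed row against the end stop, at rest; the gate is shut to within 0.08 rad; bin, tub and grey cap are within 15 mm of where they began (all of step 2 and linear speed of each of cap1, cap2, cap3, cap4, cap5 below 0.02 m/s and distance of each of bin, tub, grey_cap from where it was at the start of the episode below 0.015 m); the robot touches nothing.
It fails at once if a black cap is lifted out of the channel (underside more than 12 mm above the channel floor) (z of any of cap1, cap2, cap3, cap4, cap5 in the frame of rail above 0.018 m).
It fails at once if a black cap is tipped over (more than 0.5 rad) (angle between any of cap1, cap2, cap3, cap4, cap5's own z axis and vertical above 0.5 rad).
It fails at once if the row is not kept together: a gap of more than 12 mm opens between neighbours (distance between cap1 and cap2 above 0.044 m or distance between cap2 and cap3 above 0.044 m or distance between cap3 and cap4 above 0.044 m or distance between cap4 and cap5 above 0.044 m).
It fails at once if the grey cap, the bin or the tub is moved by more than 15 mm (distance of any of bin, tub, grey_cap from where it was at the start of the episode above 0.015 m).
It also fails if it takes over 56 s, if anything falls off the work surface, if the arm or the gripper's body presses on something with over 40 N, if the wrist force passes 120 N, or if a joint passes its speed limit or range.

## Robot

A 7-joint arm with a two-finger parallel gripper is mounted at the origin on the work surface. World frame = base frame: x ahead of the robot, y to its left, z up, the work surface at z = 0. Lengths are in m, angles in rad, forces in N, time in s.
With the tool pointing down it reaches from about 0.35 to 0.9 m from the base axis. Payload 8.1 kg.
Tool frame: the origin (TCP) lies midway between the tips of the shut fingers; the grasp point (between the pads) lies 19 mm behind it (r.hold_point_z is the distance from the TCP to the grasp point, in m); z points along the fingers, y is the direction in which the jaws open and shut (so a half turn about z gives the same grasp; the last joint's range is limited). The gripper opens to 92 mm and grips with 3 to 60 N. Pads are 19 mm wide; open, the fingers measure 130 mm over their backs; the gripper's body (75 mm by 190 mm) begins 47 mm behind the grasp point.
Start: joints at [-1.216, 0.434, 0.025, 1.573, -0.012, 1.134, -0.075], TCP at [0.276, 0.561, 0.194] pointing down, gripper open.
Joint ranges: [-2.62, 2.62], [-0.44, 2.09], [-1.27, 1.32], [0.08, 2.57], [-1.32, 4.46], [0.12, 2], [-2.74, 2.74]. Speed limits (rad/s): [2.22, 2.22, 3.01, 3.01, 3.14, 3.14, 3.14].

## Interface

Orientations are given as [roll, pitch, yaw] about the fixed x, y, z axes, in that order (R = Rz(yaw) Ry(pitch) Rx(roll)).
In Python, from station import r, imaging gives the robot as it stands.
- The arm moves only by the tool step_arm, never from a script. Its argument "steps" is a list of rows, each a list of 3 entries, a list of its own where there are three numbers: the shift along the tool's x, y, z each as a share of 2.5 cm, from -1 to 1, then the turn, a rotation vector about the tool's x, y, z each as a share of 0.1 rad, from -1 to 1, then the closure, from 0 (fully open) to 1 (shut). In form: [[[tx, ty, tz], [rx, ry, rz], claw], ...]. A call has 1 to 12 rows; each row shifts and turns the commanded pose from where the row before left it, along the tool's axes as they then stand; what a row does not reach is not made up. A row lasts 1/12 s, in which the tool goes at most 41.7 mm and 7.16 degrees, less where a joint would pass 70% of its speed; a pose out of reach is approached as far as the arm can. A call with a number of a shift or a turn outside -1 to 1 is refused whole. A call with a gripper value outside its range is refused whole. The fingers move at their own pace and stop on an object; the grip force is fixed at half the most. Time passes only in rows, so rows that do not move let the fingers close. It gives the time, the measured TCP pose, the force and the opening at its end, in the units of the state.
- r.get_state(): the state, without advancing time (a new reading comes with each control period).
- imaging.snapshot(name): name is "side" or "top" or "wrist"; returns the picture (480x640x3 uint8, red, green, blue); there is no depth.
- imaging.get_calibration(name): a dict with "fx", "fy", "cx", "cy" (pixels), "extrinsics" (4x4, takes a point from world to camera coordinates). Camera axes: x right, y down, z forward; pixel columns grow to the right and rows downward; lengths in m; the calibration is good to about 2 mm. A picture is of the moment at which its call begins: read the wrist's pose just before it. get_calibration takes no time and is no camera call; for the wrist camera it gives the pose at the moment of the call.
- r.job_done(): hands the job in, once; it reports no verdict.
The state is a dict: "clock": time; "q": joint angles; "qvel": joint speeds; "joint_torque": joint torques, N m; "ee_pos": TCP position; "tool_rot": TCP orientation; "force": force on the tool from outside, world axes, zero at the start; "ft_torque": the same for the moment, N m; "finger_gap": finger opening in m.
Only numpy, scipy, OpenCV 4.12 (cv2) and the standard library are available. Lean on these libraries where they do the work, as an engineer would, in place of code of your own. Each camera call takes 0.05 s, during which the arm holds its last target. There are 200 camera calls.

## Working session

There is one attempt and no reset: what is moved stays moved. The work goes in short steps, Python scripts to look and compute and a tool call to move; the robot and the scene stay as the last step left them, time stands still between calls to the robot, and variables do not carry over. Pictures are saved under pics/ and viewed, about 8 in all and at most 12, crops included, and the job is handed in when it is done.

Besides the shell and the picture viewer there is one more tool, called by a JSON object that holds its "method" and its "body". step_arm: Moves the arm, as the interface text tells. Shift numbers are shares of 2.5 cm and turn numbers shares of 0.1 rad, none past 1 either way. Its arguments: {"type":"object","properties":{"steps":{"type":"array"}},"required":["steps"]}

```bash
mkdir -p pics; python3 - <<'E'
from station import r, imaging
import cv2,numpy as np
for n in ("top","side"):
    im=imaging.snapshot(n); cv2.imwrite(f"pics/{n}0.png",im[:,:,::-1])
    c=imaging.get_calibration(n); print(n,c["fx"],c["fy"],c["cx"],c["cy"]);print(np.round(c["extrinsics"],4).tolist())
s=r.get_state();print(s["clock"],s["ee_pos"],s["tool_rot"],s["force"],s["finger_gap"])
E
```

```text
top 565.6177227552987 565.6177227552987 314.66218997991245 237.67613428785958
[[0.0268, -0.9996, -0.0003, -0.0261], [-0.9838, -0.0263, -0.1775, 0.5139], [0.1774, 0.0051, -0.9841, 1.2161], [0.0, 0.0, 0.0, 1.0]]
side 551.4500093722543 551.4500093722543 323.3910765622487 240.90119726198853
[[0.9983, -0.054, 0.0217, -0.4853], [-0.0124, -0.5628, -0.8265, 0.0614], [0.0568, 0.8248, -0.5625, 1.3285], [0.0, 0.0, 0.0, 1.0]]
0.1 [0.27607182 0.56016376 0.1932189 ] [-3.14016714e+00  1.42620438e-04  2.68376344e+00] [-0.30857968  0.00552303  0.97003146] 0.09150850906528565
```

View pics/top0.png

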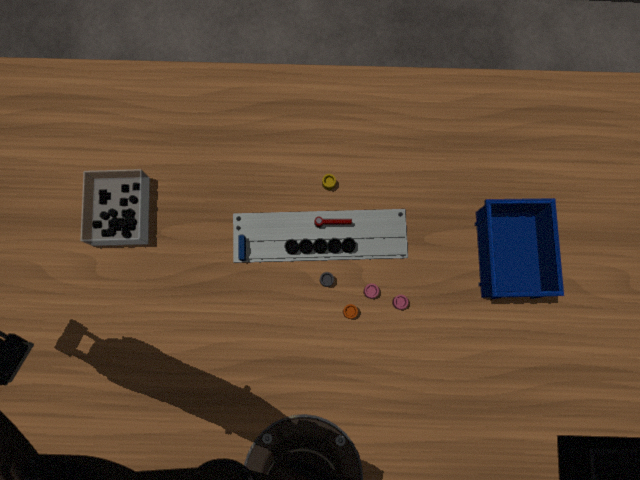

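View pics/side0.png

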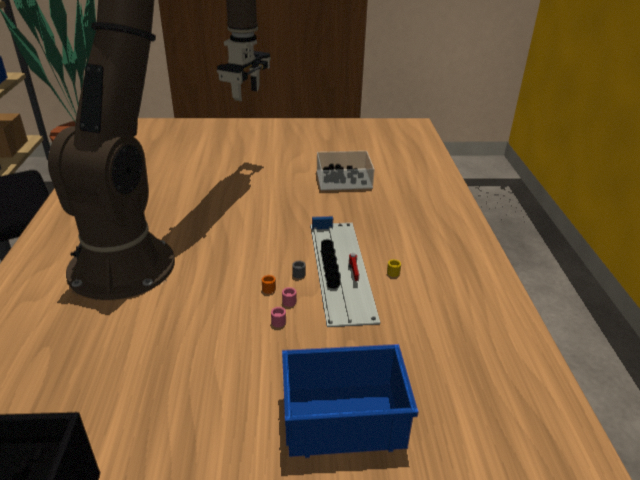

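The top view shows the row of black caps at (292..348, 246) and the blue stop at (242, 248). The red gate has its pin at (319, 222) and points right (open). The grey cap is at (328, 280). The look-alikes are yellow (330, 182), pink (372, 291) and (401, 302), and orange (351, 312). The row is the only group of five black caps in the channel; cap5 is the one at (348, 246). I'll confirm that in a crop.

```bash
cat > h.py <<'E'
import numpy as np,cv2
from station import r, imaging
def unproj(n,uv,z):
    c=imaging.get_calibration(n);E=np.array(c["extrinsics"]);R,t=E[:3,:3],E[:3,3]
    d=R.T@np.array([(uv[0]-c["cx"])/c["fx"],(uv[1]-c["cy"])/c["fy"],1]);o=-R.T@t
    return o+d*(z-o[2])/d[2]
def proj(n,p):
    c=imaging.get_calibration(n);E=np.array(c["extrinsics"]);q=E[:3,:3]@np.array(p)+E[:3,3]
    return np.array([c["fx"]*q[0]/q[2]+c["cx"],c["fy"]*q[1]/q[2]+c["cy"]])
def rail(T,p): # T=(ox,oy,yaw)
    c,s=np.cos(T[2]),np.sin(T[2]);return np.array([T[0]+c*p[0]-s*p[1],T[1]+s*p[0]+c*p[1],p[2]])
E
python3 - <<'E'
from h import *
from scipy.optimize import least_squares
im=cv2.imread("pics/top0.png")
cv2.imwrite("pics/crop0.png",cv2.resize(im[160:310,220:420],None,fx=4,fy=4,interpolation=cv2.INTER_CUBIC))
# plate outline: bright low-saturation
hsv=cv2.cvtColor(im,cv2.COLOR_BGR2HSV)
m=((hsv[...,1]<50)&(hsv[...,2]>90)).astype(np.uint8);m[:, :225]=0;m[:,415:]=0;m[:200]=0;m[270:]=0
cs,_=cv2.findContours(m,cv2.RETR_EXTERNAL,cv2.CHAIN_APPROX_NONE);c=max(cs,key=cv2.contourArea)
b=cv2.minAreaRect(c);print(b,cv2.boxPoints(b).round(1).tolist())
b=((hsv[...,0]>100)&(hsv[...,0]<125)&(hsv[...,1]>120));b[:, :225]=0;b[:,300:]=0;b[:200]=0;b[280:]=0
ys,xs=np.where(b);print("stop px",xs.min(),xs.max(),ys.min(),ys.max(),xs.mean(),ys.mean())
E
```

```text
((319.41278076171875, 235.2726287841797), (49.144222259521484, 174.1526336669922), 88.45184326171875) [[231.6999969482422, 213.10000610351562], [405.79998779296875, 208.39999389648438], [407.1000061035156, 257.5], [233.0, 262.20001220703125]]
stop px 239 298 235 260 244.8242424242424 247.47878787878787
```

View pics/crop0.png

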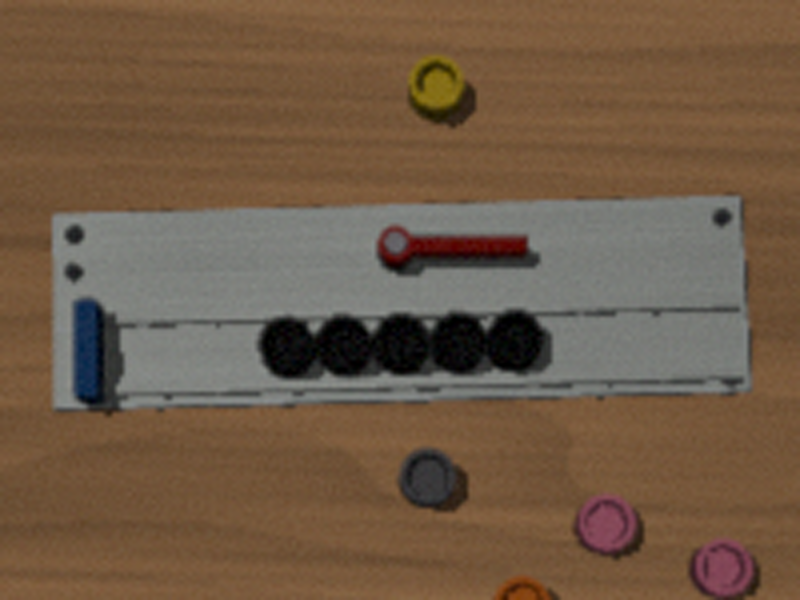

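The crop confirms it: five black caps in the channel, with cap1 at crop (288, 347) and cap5 at (516, 341). The gate runs from (395, 243) to (527, 246), and the stop is at (88, 350).

```bash
python3 - <<'E'
from h import *
from scipy.optimize import least_squares
P=lambda u,v:np.array([220+(u+.5)/4-.5,160+(v+.5)/4-.5])
obs=[((.2,-.085,.006),P(52,213)),((-.2,-.085,.006),P(740,197)),((-.2,.03,.006),P(748,390)),((.2,.03,.006),P(54,408)),((.176,0,.04),P(90,350)),((.002,-.055,.038),P(395,243))]
f=lambda T:np.concatenate([proj("top",rail(T,p))-o for p,o in obs])
s=least_squares(f,[.5,0,np.pi/2]);T=s.x;print(T.round(4).tolist(),f(T).round(1).tolist())
np.save("T.npy",T)
def inv(p):
    c,q=np.cos(T[2]),np.sin(T[2]);d=p[:2]-T[:2];return (c*d[0]+q*d[1],-q*d[0]+c*d[1])
for uv in [(288,347),(344,346),(402,345),(459,343),(516,341)]: print(np.round(np.array(inv(unproj("top",P(*uv),.036)))*1000,1))
print("tip",np.round(np.array(inv(unproj("top",P(527,246),.038)))*1000,1),"grey",np.round(np.array(inv(unproj("top",P(427,477),.03)))*1000,1))
for x in (-.12,-.085,.01): print(rail(T,(x,0,0.017)).round(4))
E
```

```text
[0.5006, -0.0246, 1.6245] [0.1, 0.1, 0.2, -0.4, 1.0, 0.3, -0.4, 0.5, -0.8, -0.7, 0.0, 0.1]
[63.7  2.2]
[32.3  2.5]
[-0.3  2.8]
[-32.3   2.5]
[-64.3   2.2]
tip [-72.4 -51.6] grey [-12.2  76.7]
[ 0.5071 -0.1445  0.017 ]
[ 0.5052 -0.1095  0.017 ]
[ 0.5001 -0.0146  0.017 ]
```

{"method": "step_arm", "body": {"steps": [[[0,0,0],[0,0,1],1],[[0,0,0],[0,0,1],1],[[0,0,0],[0,0,1],1],[[0,0,0],[0,0,1],1],[[0,0,0],[0,0,1],1],[[0,0,0],[0,0,1],1],[[0,0,0],[0,0,1],1],[[0,0,0],[0,0,1],1],[[0,0,0],[0,0,1],1],[[0,0,0],[0,0,1],1],[[0,0,0],[0,0,0.6],1],[[0,0,0],[0,0,0],1]]}}

```text
clock: 1.1
ee_pos: [0.276, 0.5604, 0.1935]
tool_rot: [-3.141, 0.001, 1.621]
force: [0.0, 0.0, 0.9]
finger_gap: 0.0166
```

```bash
cat > st.py <<'E'
from h import *
T=np.load("T.npy");s=r.get_state();p=np.array(s["ee_pos"]);c,q=np.cos(T[2]),np.sin(T[2]);d=p[:2]-T[:2]
print("t",s["clock"],"rail mm",np.round([1e3*(c*d[0]+q*d[1]),1e3*(-q*d[0]+c*d[1]),p[2]*1e3],1),"rot",np.round(s["tool_rot"],4),"F",np.round(s["force"],1),"gap",round(s["finger_gap"],4),"q",np.round(s["q"],2))
E
python3 st.py
```

```text
t 1.1 rail mm [596.3 192.9 193.5] rot [-3.1413e+00  9.0000e-04  1.6210e+00] F [0.  0.  0.9] gap 0.0166 q [-1.38  0.44  0.27  1.59 -0.12  1.13 -1.04]
```

{"method": "step_arm", "body": {"steps": [[[-1,0.3,0],[0,0,0],1],[[-1,0.3,0],[0,0,0],1],[[-1,0.3,0],[0,0,0],1],[[-1,0.3,0],[0,0,0],1],[[-1,0.3,0],[0,0,0],1],[[-1,0.3,0],[0,0,0],1],[[-1,0.3,0],[0,0,0],1],[[-1,0.3,0],[0,0,0],1],[[-1,0.3,0],[0,0,0],1],[[-1,0.3,0],[0,0,0],1],[[-1,0.3,0],[0,0,0],1],[[-1,0.3,0],[0,0,0],1]]}}

```text
clock: 2.1
ee_pos: [0.3821, 0.2645, 0.1939]
tool_rot: [-3.142, 0.0, 1.626]
force: [-0.0, 0.0, -0.6]
finger_gap: 0.0007
```

{"method": "step_arm", "body": {"steps": [[[-1,0.3,0],[0,0,0],1],[[-1,0.3,0],[0,0,0],1],[[-1,0.3,0],[0,0,0],1],[[-1,0.3,0],[0,0,0],1],[[-1,0.3,0],[0,0,0],1],[[-1,0.3,0],[0,0,0],1],[[-1,0.3,0],[0,0,0],1],[[-1,0.3,0],[0,0,0],1],[[-1,0.3,0],[0,0,0],1],[[-1,0.3,0],[0,0,0],1],[[-1,0.3,0],[0,0,0],1],[[-1,0.3,0],[0,0,0],1]]}}

```text
clock: 3.1
ee_pos: [0.4879, -0.0302, 0.1939]
tool_rot: [-3.142, -0.0, 1.627]
force: [0.4, -1.3, -0.1]
finger_gap: 0.0007
```

{"method": "step_arm", "body": {"steps": [[[-1,0.1,0],[0,0,0],1],[[-1,0.1,0],[0,0,0],1],[[-1,0.1,0],[0,0,0],1],[[-1,0.1,0],[0,0,0],1],[[-0.8,0.1,0],[0,0,0],1],[[0,0,1],[0,0,0],1],[[0,0,1],[0,0,0],1],[[0,0,1],[0,0,0],1],[[0,0,1],[0,0,0],1],[[0,0,0],[0,0,0],1],[[0,0,0],[0,0,0],1]]}}

```text
clock: 4.02
ee_pos: [0.5056, -0.1481, 0.0934]
tool_rot: [-3.139, -0.0, 1.625]
force: [0.5, 0.2, 1.3]
finger_gap: 0.0003
```

```bash
python3 st.py; python3 - <<'E'
from h import *
T=np.load("T.npy")
im=imaging.snapshot("wrist");cv2.imwrite("pics/w1.png",im[:,:,::-1])
for p in [(.154,0,.036),(-.064,0,.036),(-.064,0,.006),(-.195,.0175,.014),(-.195,-.0175,.014),(-.08,0,.02),(.002,-.055,.038),(-.073,-.055,.038)]: print(p,proj("wrist",rail(T,p)).round(0))
E
```

```text
t 4.0167 rail mm [-123.6    1.7   93.4] rot [-3.1387e+00 -3.0000e-04  1.6249e+00] F [0.5 0.2 1.3] gap 0.0003 q [-0.25  0.43  0.58  1.96 -0.31  0.84  0.56]
(0.154, 0, 0.036) [ 328. -347.]
(-0.064, 0, 0.036) [328. 144.]
(-0.064, 0, 0.006) [328. 143.]
(-0.195, 0.0175, 0.014) [304. 328.]
(-0.195, -0.0175, 0.014) [353. 328.]
(-0.08, 0, 0.02) [328. 169.]
(0.002, -0.055, 0.038) [429.  21.]
(-0.073, -0.055, 0.038) [421. 160.]
```

View pics/w1.png

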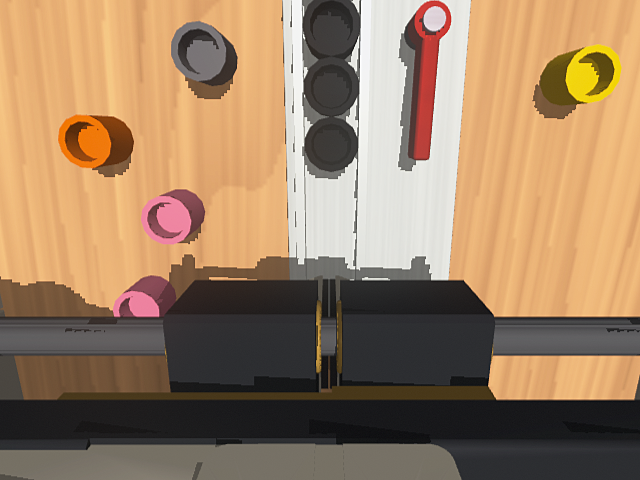

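The wrist view shows cap5 at (331, 146), where (328, 144) was predicted. The gate is at (420, 160) and the grey cap at (200, 52), and the lane is clear. Next I descend behind the row.

{"method": "step_arm", "body": {"steps": [[[0,0.06,1],[0,0,0],1],[[0,0,0.8],[0,0,0],1],[[0,0,0.7],[0,0,0],1],[[0,0,0.5],[0,0,0],1],[[0,0,0],[0,0,0],1],[[0,0,0],[0,0,0],1]]}}

```text
clock: 4.57
ee_pos: [0.5089, -0.1483, 0.0201]
tool_rot: [3.14, 0.0, 1.624]
force: [1.3, -0.2, 0.1]
finger_gap: 0.0005
```

```bash
python3 st.py
```

```text
t 4.5667 rail mm [-123.9   -1.6   20.1] rot [3.1404e+00 1.0000e-04 1.6243e+00] F [ 1.3 -0.2  0.1] gap 0.0005 q [-0.18  0.54  0.51  2.02 -0.41  0.68  0.64]
```

{"method": "step_arm", "body": {"steps": [[[0.4,-0.04,0.07],[0,0,0],1],[[0.4,0,0],[0,0,0],1],[[0.2,0,0],[0,0,0],1],[[0.1,0,0],[0,0,0],1],[[0.1,0,0],[0,0,0],1],[[0.1,0,0],[0,0,0],1],[[0.1,0,0],[0,0,0],1],[[0.15,0,0],[0,0,0],1],[[0.15,0,0],[0,0,0],1],[[0.15,0,0],[0,0,0],1],[[0.15,0,0],[0,0,0],1],[[0.15,0,0],[0,0,0],1]]}}

```text
clock: 5.57
ee_pos: [0.5042, -0.0941, 0.0171]
tool_rot: [-3.142, -0.0, 1.624]
force: [0.6, -0.4, 0.1]
finger_gap: 0.0005
```

```bash
python3 st.py; python3 - <<'E'
from h import *
im=imaging.snapshot("wrist");cv2.imwrite("pics/w2.png",im[:,:,::-1])
E
```

```text
t 5.5667 rail mm [-69.5   0.2  17.1] rot [-3.1415e+00 -1.0000e-04  1.6237e+00] F [ 0.6 -0.4  0.1] gap 0.0005 q [-0.29  0.52  0.51  2.06 -0.41  0.66  0.55]
```

View pics/w2.png

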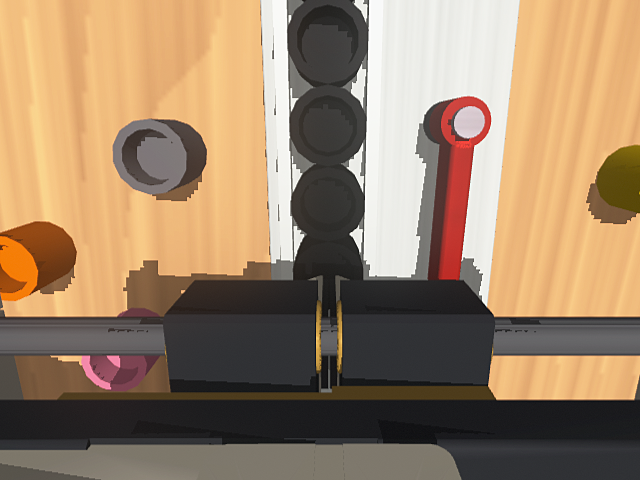

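The row is touching and being pushed straight: caps at (328, 40), (328, 125), (328, 200) and the last partly hidden behind the fingers at (328, 255). The gate is untouched, so I continue.

{"method": "step_arm", "body": {"steps": [[[0.2,0,0],[0,0,0],1],[[0.2,0,0],[0,0,0],1],[[0.2,0,0],[0,0,0],1],[[0.2,0,0],[0,0,0],1],[[0.2,0,0],[0,0,0],1],[[0.2,0,0],[0,0,0],1],[[0.2,0,0],[0,0,0],1],[[0.2,0,0],[0,0,0],1],[[0.2,0,0],[0,0,0],1],[[0.15,0,0],[0,0,0],1],[[0.1,0,0],[0,0,0],1],[[0.1,0,0],[0,0,0],1]]}}

```text
clock: 6.62
ee_pos: [0.5013, -0.0405, 0.0172]
tool_rot: [-3.142, 0.0, 1.624]
force: [0.5, 0.3, -0.2]
finger_gap: 0.0005
```

{"method": "step_arm", "body": {"steps": [[[0.05,0,0],[0,0,0],1],[[0.05,0,0],[0,0,0],1],[[0.05,0,0],[0,0,0],1],[[0.05,0,0],[0,0,0],1]]}}

```text
clock: 6.95
ee_pos: [0.5011, -0.0359, 0.0172]
tool_rot: [3.142, 0.0, 1.623]
force: [0.4, 0.3, 0.4]
finger_gap: 0.0005
```

```bash
python3 st.py
```

```text
t 6.95 rail mm [-11.3   0.1  17.2] rot [3.1415e+00 1.0000e-04 1.6233e+00] F [0.4 0.3 0.4] gap 0.0005 q [-0.42  0.51  0.52  2.09 -0.41  0.64  0.44]
```

Next I creep on until there is contact force from the stop.

{"method": "step_arm", "body": {"steps": [[[0.05,0,0],[0,0,0],1],[[0.05,0,0],[0,0,0],1],[[0.05,0,0],[0,0,0],1],[[0.05,0,0],[0,0,0],1],[[0.05,0,0],[0,0,0],1],[[0.05,0,0],[0,0,0],1]]}}

```text
clock: 7.45
ee_pos: [0.5007, -0.0282, 0.0172]
tool_rot: [3.142, -0.0, 1.624]
force: [1.0, -0.6, 0.8]
finger_gap: 0.0007
```

{"method": "step_arm", "body": {"steps": [[[0.05,0,0],[0,0,0],1],[[0.05,0,0],[0,0,0],1]]}}

```text
clock: 7.62
ee_pos: [0.5006, -0.0257, 0.0172]
tool_rot: [-3.142, -0.0, 1.624]
force: [0.7, -0.5, 1.2]
finger_gap: 0.0005
```

```bash
python3 st.py
```

```text
t 7.6167 rail mm [-1.   0.1 17.2] rot [-3.1416 -0.      1.6238] F [ 0.7 -0.5  1.2] gap 0.0005 q [-0.44  0.51  0.52  2.09 -0.42  0.64  0.42]
```

{"method": "step_arm", "body": {"steps": [[[0.04,0,0],[0,0,0],1],[[0.04,0,0],[0,0,0],1]]}}

```text
clock: 7.78
ee_pos: [0.5005, -0.0237, 0.0172]
tool_rot: [3.142, -0.0, 1.624]
force: [-0.9, -0.8, 0.2]
finger_gap: 0.0003
```

{"method": "step_arm", "body": {"steps": [[[0.04,0,0],[0,0,0],1],[[0,0,0],[0,0,0],1]]}}

```text
clock: 7.95
ee_pos: [0.5004, -0.0226, 0.0171]
tool_rot: [-3.142, -0.0, 1.624]
force: [-0.6, 0.4, -0.3]
finger_gap: 0.0003
```

```bash
python3 st.py;python3 - <<'E'
from h import *
im=imaging.snapshot("top")[:,:,::-1]
cv2.imwrite("pics/t3.png",cv2.resize(im[200:270,220:360],None,fx=5.7,fy=5.7,interpolation=cv2.INTER_CUBIC))
E
```

```text
t 7.95 rail mm [ 2.   0.1 17.1] rot [-3.1415e+00 -1.0000e-04  1.6240e+00] F [-0.6  0.4 -0.3] gap 0.0003 q [-0.44  0.51  0.52  2.09 -0.42  0.64  0.41]
```

View pics/t3.png

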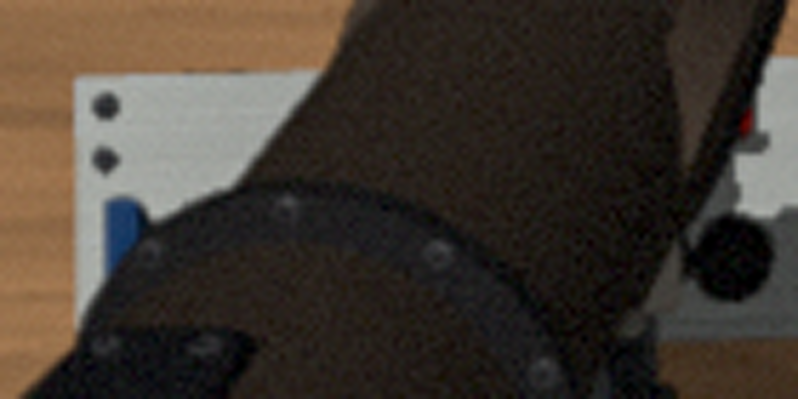

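The arm hides the top view. There is a dark disk at about full-frame (349, 245) that needs explaining, so I check the wrist and side views.

```bash
python3 - <<'E'
from h import *
a=imaging.snapshot("wrist")[:,:,::-1];b=imaging.snapshot("side")[:,:,::-1]
a=cv2.resize(a[:300],(400,188));b=cv2.resize(b[200:340,270:420],None,fx=2.66,fy=2.66,interpolation=cv2.INTER_CUBIC)
h=b.shape[0];A=np.zeros((h,400,3),np.uint8);A[:188]=a
cv2.imwrite("pics/ws3.png",np.hstack([A,b]));T=np.load("T.npy");print(proj("side",rail(T,(-.064,0,.036))),proj("side",rail(T,(.026,0,.036))),proj("wrist",rail(T,(.154,0,.036))))
E
```

```text
[333.6257543  273.72442627] [329.07209504 251.08530886] [ 326.1050716 -114.8987973]
```

View pics/ws3.png

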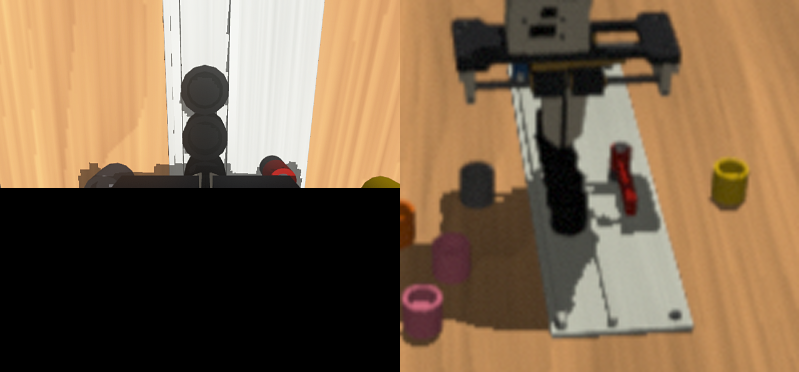

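```bash
python3 - <<'E'
from h import *
T=np.load("T.npy");print(imaging.get_calibration("wrist")["fx"])
c=imaging.get_calibration("wrist");E=np.array(c["extrinsics"]);print("cam pos",-E[:3,:3].T@E[:3,3])
for x in (.154,.122,.09,.064,.058,.032,.026,0,-.032,-.064): print(x,"wrist",proj("wrist",rail(T,(x,0,.036))).round(0),"side",proj("side",rail(T,(x,0,.036))).round(1),"top",proj("top",rail(T,(x,0,.036))).round(1))
print("gate wrist",proj("wrist",rail(T,(.002,-.055,.038))),"tcp side",proj("side",r.get_state()["ee_pos"]))
for y in (.0175,-.0175): print(proj("wrist",rail(T,(.1,y,.014))))
E
```

```text
411.2387925291202
cam pos [0.49735267 0.04732968 0.20771158]
0.154 wrist [ 326. -115.] side [323.4 222.9] top [251.3 246.5]
0.122 wrist [326. -13.] side [324.7 229.5] top [265.6 246.1]
0.09 wrist [327.  79.] side [326.1 236.4] top [279.9 245.7]
0.064 wrist [327. 147.] side [327.3 242.3] top [291.5 245.4]
0.058 wrist [327. 162.] side [327.6 243.6] top [294.1 245.3]
0.032 wrist [327. 223.] side [328.8 249.7] top [305.7 245. ]
0.026 wrist [327. 237.] side [329.1 251.1] top [308.4 245. ]
0 wrist [327. 293.] side [330.3 257.4] top [320.  244.7]
-0.032 wrist [327. 356.] side [331.9 265.4] top [334.2 244.3]
-0.064 wrist [328. 414.] side [333.6 273.7] top [348.5 243.9]
gate wrist [451.42502477 289.99581482] tcp side [329.9828899  263.26776733]
[286.740533    60.30926454]
[366.77228104  60.17472127]
```

The caps project at their original places, but the fingers now read rail x = +2 with no contact force. That doesn't fit, so I take a close look at the finger tips from the side before any move.

```bash
python3 - <<'E'
from h import *
b=imaging.snapshot("side")[:,:,::-1]
b=cv2.convertScaleAbs(b[215:290,290:370],alpha=2.5,beta=15)
cv2.imwrite("pics/s4.png",cv2.resize(b,None,fx=8,fy=8,interpolation=cv2.INTER_CUBIC))
p=np.array(r.get_state()["ee_pos"])
for dz in (0,.02,.04,.06): print(dz,(proj("side",p+[0,0,dz])-[290,215])*8)
E
```

```text
0 [319.85908327 386.12173669]
0.02 [321.76444045 332.28373382]
0.04 [323.70262988 277.51801898]
0.06 [325.67450755 221.80040493]
```

View pics/s4.png

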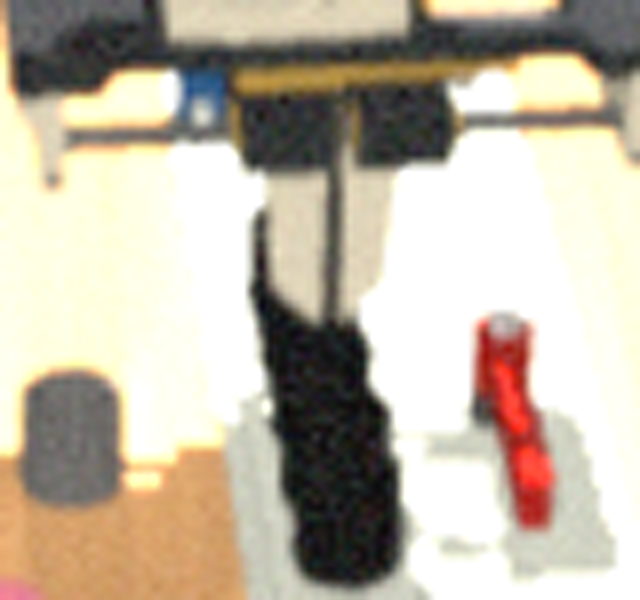

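The crop shows the finger tips at about row 320 (z ≈ 0.04), not the reported 0.017. The caps have not moved, so the tips seem to have glided above the row. I go straight up, back behind the row, and measure the true tip height there.

{"method": "step_arm", "body": {"steps": [[[0,0,-0.4],[0,0,0],1],[[0,0,-0.8],[0,0,0],1],[[0,0,-0.8],[0,0,0],1],[[-1,0,0],[0,0,0],1],[[-1,0,0],[0,0,0],1],[[-1,0,0],[0,0,0],1],[[-1,0,0],[0,0,0],1],[[-1,0,0],[0,0,0],1],[[-0.4,0,0],[0,0,0],1],[[0,0,0],[0,0,0],1],[[0,0,0],[0,0,0],1]]}}

```text
clock: 9.07
ee_pos: [0.5075, -0.1574, 0.0674]
tool_rot: [3.142, -0.0, 1.623]
force: [0.5, 0.1, -0.5]
finger_gap: 0.0002
```

```bash
python3 st.py; python3 - <<'E'
from h import *
b=imaging.snapshot("side")[:,:,::-1]
b=cv2.convertScaleAbs(b[215:315,280:380],alpha=1.8,beta=10)
b=cv2.resize(b,None,fx=6,fy=6,interpolation=cv2.INTER_CUBIC)
p=np.array(r.get_state()["ee_pos"])
for dz in (0,.02,.04): print(dz,(proj("side",p+[0,0,dz])-[280,215])*6)
cv2.imwrite("pics/s5.png",b)
E
```

```text
t 9.0667 rail mm [-133.     0.3   67.4] rot [ 3.1416e+00 -4.0000e-04  1.6226e+00] F [ 0.5  0.1 -0.5] gap 0.0002 q [-0.22  0.47  0.58  1.98 -0.36  0.79  0.62]
0 [347.241253   398.66862464]
0.02 [349.28904098 354.61072055]
0.04 [351.37628009 309.70403022]
```

View pics/s5.png

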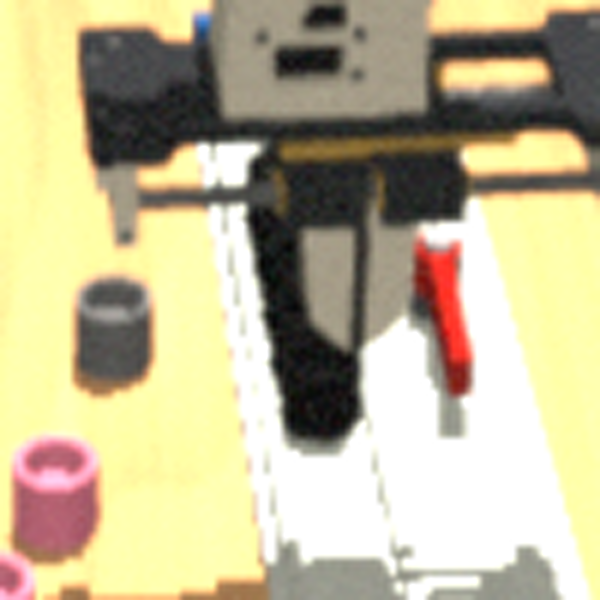

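The tips show at about (357, 350), while the reported TCP projects to (347, 399). The real tips are therefore about 20 mm above the reported TCP. That agrees with the row being untouched when I passed at a reported z = 17 mm. I descend to a reported z of about −3 mm, in two parts with force checks.

{"method": "step_arm", "body": {"steps": [[[0,0,0.8],[0,0,0],1],[[0,0,0.8],[0,0,0],1],[[0,0,0.6],[0,0,0],1],[[0,0,0.2],[0,0,0],1],[[0,0,0],[0,0,0],1]]}}

```text
clock: 9.53
ee_pos: [0.5068, -0.1558, 0.0062]
tool_rot: [-3.139, -0.001, 1.626]
force: [-0.3, 0.4, 1.3]
finger_gap: 0.0005
```

{"method": "step_arm", "body": {"steps": [[[0,0,0.1],[0,0,0],1],[[0,0,0.1],[0,0,0],1],[[0,0,0.1],[0,0,0],1],[[0,0,0],[0,0,0],1]]}}

```text
clock: 9.87
ee_pos: [0.5078, -0.1575, -0.0002]
tool_rot: [3.141, -0.0, 1.624]
force: [-0.2, 0.7, 0.2]
finger_gap: 0.0004
```

```bash
python3 st.py; python3 - <<'E'
from h import *
b=imaging.snapshot("side")[:,:,::-1]
b=cv2.convertScaleAbs(b[240:315,290:370],alpha=1.8,beta=10)
b=cv2.resize(b,None,fx=8,fy=8,interpolation=cv2.INTER_CUBIC)
p=np.array(r.get_state()["ee_pos"])
for dz in (0,.02,.04): print(dz,(proj("side",p+[0,0,dz])-[290,240])*8)
T=np.load("T.npy");print((proj("side",rail(T,(-.064,0,.006)))-[290,240])*8)
cv2.imwrite("pics/s6.png",b)
E
```

```text
t 9.8667 rail mm [-133.1   -0.    -0.2] rot [ 3.141  -0.      1.6239] F [-0.2  0.7  0.2] gap 0.0004 q [-0.16  0.57  0.5   2.03 -0.45  0.65  0.69]
0 [375.19415153 524.34112702]
0.02 [377.76958999 469.163021  ]
0.04 [380.39312549 412.95444838]
[345.68270159 351.74468319]
```

View pics/s6.png

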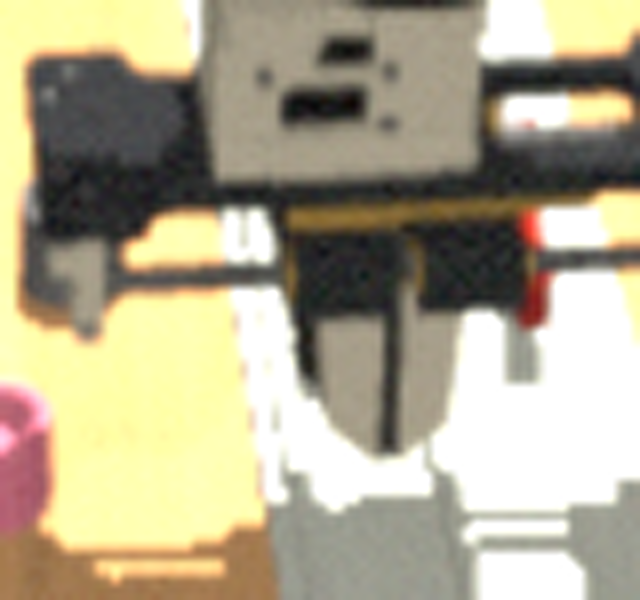

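The tips, at (388, 455), are now at z ≈ 0.025 with no contact. I lower about 7 mm more, to just above the walls, then start the push.

{"method": "step_arm", "body": {"steps": [[[0,-0.04,0.1],[0,0,0],1],[[0,0,0.1],[0,0,0],1],[[0,0,0.08],[0,0,0],1],[[0,0,0],[0,0,0],1],[[0.4,0,0],[0,0,0],1],[[0.4,0,0],[0,0,0],1],[[0.3,0,0],[0,0,0],1],[[0.2,0,0],[0,0,0],1],[[0,0,0],[0,0,0],1]]}}

```text
clock: 10.67
ee_pos: [0.5048, -0.123, -0.0074]
tool_rot: [-3.141, -0.001, 1.626]
force: [0.2, 0.5, -0.3]
finger_gap: 0.0001
```

```bash
python3 st.py; cat > caps.py <<'E'
# cap row from the wrist camera: dark extents along the channel centre line, as rail x at cap-top height
from h import *
T=np.load("T.npy");im=imaging.snapshot("wrist");g=im.max(2).astype(float)
xs=np.arange(-.12,.175,.001);out=[]
for x in xs:
    u,v=proj("wrist",rail(T,(x,0,.036)))
    out.append(g[int(v),int(u)-4:int(u)+5].mean() if 2<=v<300 else np.nan)
out=np.array(out)
print("brightness by rail x mm:",[(int(round(x*1e3)),int(o)) for x,o in zip(xs[::4],out[::4]) if not np.isnan(o)])
E
python3 caps.py
```

```text
t 10.6667 rail mm [-98.5   1.1  -7.4] rot [-3.1413e+00 -1.0000e-03  1.6263e+00] F [ 0.2  0.5 -0.3] gap 0.0001 q [-0.22  0.57  0.49  2.06 -0.46  0.62  0.64]
brightness by rail x mm: [(-92, 38), (-88, 40), (-84, 115), (-80, 33), (-76, 36), (-72, 39), (-68, 44), (-64, 46), (-60, 47), (-56, 47), (-52, 49), (-48, 49), (-44, 43), (-40, 52), (-36, 54), (-32, 55), (-28, 56), (-24, 45), (-20, 61), (-16, 59), (-12, 62), (-8, 62), (-4, 63), (0, 62), (4, 60), (8, 32)]
```

{"method": "step_arm", "body": {"steps": [[[0.1,0,0],[0,0,0],1],[[0.1,0,0],[0,0,0],1],[[0.1,0,0],[0,0,0],1],[[0.1,0,0],[0,0,0],1],[[0.1,0,0],[0,0,0],1],[[0.1,0,0],[0,0,0],1],[[0.15,0,0],[0,0,0],1],[[0.15,0,0],[0,0,0],1],[[0.15,0,0],[0,0,0],1],[[0.15,0,0],[0,0,0],1],[[0.15,0,0],[0,0,0],1],[[0.15,0,0],[0,0,0],1]]}}

```text
clock: 11.72
ee_pos: [0.5029, -0.0874, -0.0073]
tool_rot: [3.142, -0.0, 1.624]
force: [0.8, -1.1, 1.0]
finger_gap: 0.0004
```

```bash
python3 st.py; python3 caps.py; python3 - <<'E'
from h import *
a=imaging.snapshot("wrist")[:,:,::-1][:310];b=imaging.snapshot("side")[:,:,::-1]
b=cv2.resize(cv2.convertScaleAbs(b[215:315,280:380],alpha=1.8,beta=10),(310,310),interpolation=cv2.INTER_CUBIC)
cv2.imwrite("pics/p7.png",np.hstack([a[:,150:],b]))
E
```

```text
t 11.7167 rail mm [-62.8   1.2  -7.3] rot [ 3.1415 -0.      1.6238] F [ 0.8 -1.1  1. ] gap 0.0004 q [-0.29  0.56  0.5   2.08 -0.46  0.6   0.58]
brightness by rail x mm: [(-56, 34), (-52, 36), (-48, 26), (-44, 28), (-40, 37), (-36, 40), (-32, 41), (-28, 44), (-24, 45), (-20, 46), (-16, 48), (-12, 42), (-8, 50), (-4, 51), (0, 52), (4, 53), (8, 44), (12, 57), (16, 58), (20, 59), (24, 61), (28, 61), (32, 61), (36, 42), (40, 35), (44, 61)]
```

View pics/p7.png

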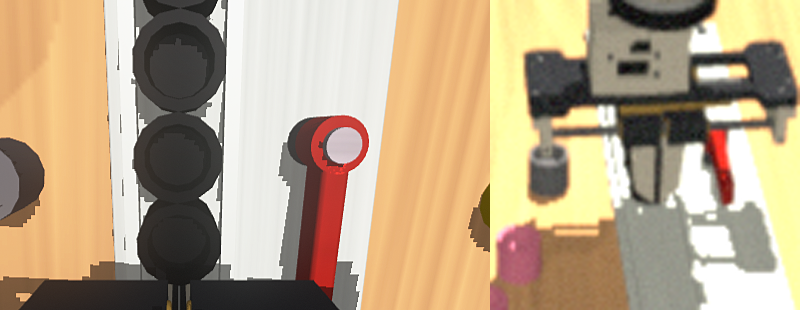

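The row now moves: caps in the wrist panel at (180, 60), (178, 157) and (178, 240), touching each other, with the fingers directly behind. The side panel shows nothing left behind the fingers and the grey cap clear. I continue.

{"method": "step_arm", "body": {"steps": [[[0.2,0,0],[0,0,0],1],[[0.2,0,0],[0,0,0],1],[[0.2,0,0],[0,0,0],1],[[0.2,0,0],[0,0,0],1],[[0.2,0,0],[0,0,0],1],[[0.2,0,0],[0,0,0],1],[[0.2,0,0],[0,0,0],1],[[0.2,0,0],[0,0,0],1],[[0.15,0,0],[0,0,0],1],[[0.1,0,0],[0,0,0],1],[[0.08,0,0],[0,0,0],1],[[0.08,0,0],[0,0,0],1]]}}

```text
clock: 12.87
ee_pos: [0.5002, -0.0375, -0.0073]
tool_rot: [3.142, 0.0, 1.624]
force: [-1.1, -1.4, 0.5]
finger_gap: 0.0007
```

{"method": "step_arm", "body": {"steps": [[[0.05,0,0],[0,0,0],1],[[0.05,0,0],[0,0,0],1],[[0.05,0,0],[0,0,0],1],[[0.05,0,0],[0,0,0],1],[[0.05,0,0],[0,0,0],1],[[0.05,0,0],[0,0,0],1]]}}

```text
clock: 13.37
ee_pos: [0.4998, -0.0301, -0.0073]
tool_rot: [-3.142, -0.0, 1.624]
force: [-0.3, -1.0, 0.1]
finger_gap: 0.0008
```

```bash
python3 st.py; python3 caps.py
```

```text
t 13.3667 rail mm [-5.4  1.2 -7.3] rot [-3.1416 -0.      1.6236] F [-0.3 -1.   0.1] gap 0.0008 q [-0.42  0.55  0.5   2.11 -0.47  0.59  0.48]
brightness by rail x mm: [(4, 36), (8, 26), (12, 28), (16, 37), (20, 39), (24, 41), (28, 43), (32, 45), (36, 46), (40, 48), (44, 43), (48, 49), (52, 51), (56, 53), (60, 54), (64, 46), (68, 58), (72, 58), (76, 59), (80, 60), (84, 60), (88, 60), (92, 45), (96, 34), (100, 59)]
```

{"method": "step_arm", "body": {"steps": [[[0.05,0,0],[0,0,0],1],[[0.05,0,0],[0,0,0],1],[[0.05,0,0],[0,0,0],1]]}}

```text
clock: 13.67
ee_pos: [0.4996, -0.0262, -0.0073]
tool_rot: [-3.142, -0.0, 1.624]
force: [-0.3, -1.3, 1.8]
finger_gap: 0.0003
```

{"method": "step_arm", "body": {"steps": [[[0.04,0,0],[0,0,0],1],[[0.04,0,0],[0,0,0],1]]}}

```text
clock: 13.83
ee_pos: [0.4997, -0.025, -0.0072]
tool_rot: [3.141, 0.001, 1.623]
force: [0.2, -5.1, 1.4]
finger_gap: 0.0004
```

{"method": "step_arm", "body": {"steps": [[[0.04,0,0],[0,0,0],1],[[0,0,0],[0,0,0],1]]}}

```text
clock: 14.0
ee_pos: [0.4998, -0.0249, -0.0072]
tool_rot: [3.141, 0.002, 1.623]
force: [0.6, -6.0, 1.2]
finger_gap: 0.0002
```

{"method": "step_arm", "body": {"steps": [[[0.04,0,0],[0,0,0],1],[[0,0,0],[0,0,0],1],[[0,0,0],[0,0,0],1],[[0,0,0],[0,0,0],1]]}}

```text
clock: 14.33
ee_pos: [0.4999, -0.0247, -0.0071]
tool_rot: [3.14, 0.003, 1.622]
force: [0.8, -8.1, 1.4]
finger_gap: 0.0004
```

```bash
python3 st.py; python3 caps.py; python3 - <<'E'
from h import *
print(imaging.snapshot("wrist").shape)
E
```

```text
t 14.3333 rail mm [-0.   0.7 -7.1] rot [3.1404e+00 2.5000e-03 1.6218e+00] F [ 0.8 -8.1  1.4] gap 0.0004 q [-0.43  0.55  0.51  2.11 -0.47  0.59  0.46]
brightness by rail x mm: [(8, 36), (12, 24), (16, 27), (20, 30), (24, 38), (28, 39), (32, 42), (36, 44), (40, 45), (44, 46), (48, 42), (52, 49), (56, 50), (60, 51), (64, 53), (68, 45), (72, 56), (76, 57), (80, 59), (84, 58), (88, 60), (92, 60), (96, 40), (100, 35), (104, 60), (108, 60)]
(480, 640, 3)
```

The row is home: contact force is 8 N against the stop and the push reading is at rail x ≈ 0. I back off straight, lift, move to the outer side of the gate and lower.

{"method": "step_arm", "body": {"steps": [[[-0.2,0,0],[0,0,0],1],[[-0.4,0,0],[0,0,0],1],[[-1,0,0],[0,0,0],1],[[-0.7,0,0],[0,0,0],1],[[0,0,-1],[0,0,0],1],[[0,0,-1],[0,0,0],1],[[0,1,0],[0,0,0],1],[[0,1,0],[0,0,0],1],[[0,1,0],[0,0,0],1],[[0,1,0],[0,0,0],1],[[0,0,0],[0,0,0],1],[[0,0,0],[0,0,0],1]]}}

```text
clock: 15.43
ee_pos: [0.6028, -0.0746, 0.0422]
tool_rot: [-3.141, 0.0, 1.625]
force: [-1.3, 0.2, -1.2]
finger_gap: 0.0008
```

```bash
python3 st.py; python3 - <<'E'
from h import *
T=np.load("T.npy");c,q=np.cos(T[2]),np.sin(T[2])
im=cv2.cvtColor(imaging.snapshot("top"),cv2.COLOR_RGB2HSV)
red=(((im[...,0]<6)|(im[...,0]>174))&(im[...,1]>150)&(im[...,2]>60));red[:,:225]=0;red[:,420:]=0
ys,xs=np.where(red)
for u,v in [(xs.min(),ys[xs.argmin()]),(xs.max(),ys[xs.argmax()])] if len(xs) else []:
    d=unproj("top",(u,v),.038)[:2]-T[:2];print("red",u,v,np.round(1e3*np.array([c*d[0]+q*d[1],-q*d[0]+c*d[1]])))
bl=[]
for x in np.arange(-.1,.17,.004):
    u,v=proj("top",rail(T,(x,.002,.036)));bl.append((int(round(x*1e3)),int(im[int(round(v)),int(round(u)),2])))
print(bl)
E
```

```text
t 15.4333 rail mm [-55.4 -99.4  42.2] rot [-3.1413  0.      1.6245] F [-1.3  0.2 -1.2] gap 0.0008 q [-0.34  0.62  0.55  1.81 -0.42  0.84  0.48]
[(-100, 74), (-96, 76), (-92, 72), (-88, 74), (-84, 78), (-80, 77), (-76, 79), (-72, 74), (-68, 77), (-64, 76), (-60, 76), (-56, 171), (-52, 173), (-48, 175), (-44, 177), (-40, 149), (-36, 27), (-32, 0), (-28, 23), (-24, 15), (-20, 19), (-16, 22), (-12, 24), (-8, 16), (-4, 31), (0, 25), (4, 34), (8, 32), (12, 28), (16, 24), (20, 28), (24, 28), (28, 24), (32, 30), (36, 29), (40, 32), (44, 31), (48, 31), (52, 36), (56, 26), (60, 40), (64, 32), (68, 38), (72, 34), (76, 40), (80, 35), (84, 33), (88, 33), (92, 38), (96, 42), (100, 39), (104, 45), (108, 41), (112, 46), (116, 48), (120, 52), (124, 46), (128, 48), (132, 48), (136, 27), (140, 20), (144, 19), (148, 30), (152, 36), (156, 40), (160, 50), (164, 51), (168, 48)]
```

{"method": "step_arm", "body": {"steps": [[[0,0,0.8],[0,0,0],1],[[0,0,0.8],[0,0,0],1],[[0,0,0.36],[0,0,0],1],[[0,0,0],[0,0,0],1],[[0,-0.3,0],[0,0,0],1],[[0,-0.3,0],[0,0,0],1],[[0,-0.3,0],[0,0,0],1],[[0,-0.3,0],[0,0,0],1],[[0,-0.3,0],[0,0,0],1]]}}

```text
clock: 16.23
ee_pos: [0.5648, -0.0766, -0.0054]
tool_rot: [3.14, 0.0, 1.624]
force: [1.5, 0.7, 1.2]
finger_gap: -0.0001
```

```bash
python3 st.py; cat > gate.py <<'E'
from h import *
T=np.load("T.npy");c,q=np.cos(T[2]),np.sin(T[2])
for n in ("wrist","side"):
    im=cv2.cvtColor(imaging.snapshot(n),cv2.COLOR_RGB2HSV)
    m=(((im[...,0]<5)|(im[...,0]>175))&(im[...,1]>170)&(im[...,2]>60)).astype(np.uint8)
    if n=="side": m[:200]=0;m[300:]=0;m[:,:300]=0;m[:,:300]=0;m[:,390:]=0
    k,l,s,_=cv2.connectedComponentsWithStats(m)
    for i in range(1,k):
        if s[i,4]<15: continue
        pts=np.argwhere(l==i)[:,::-1]
        R=[]
        for p in (pts[pts[:,0].argmin()],pts[pts[:,0].argmax()],pts[pts[:,1].argmin()],pts[pts[:,1].argmax()]):
            d=unproj(n,p,.03)[:2]-T[:2];R.append(np.round(1e3*np.array([c*d[0]+q*d[1],-q*d[0]+c*d[1]])).astype(int).tolist())
        print(n,"area",s[i,4],"rail mm of left/right/top/bottom px",R)
E
python3 gate.py
```

```text
t 16.2333 rail mm [-55.4 -61.3  -5.4] rot [3.1396e+00 1.0000e-04 1.6236e+00] F [1.5 0.7 1.2] gap -0.0001 q [-0.31  0.63  0.51  1.94 -0.47  0.69  0.54]
wrist area 2674 rail mm of left/right/top/bottom px [[-38, -38], [4, -63], [12, -52], [-39, -39]]
wrist area 19 rail mm of left/right/top/bottom px [[-22, -52], [-19, -53], [-19, -53], [-23, -52]]
side area 41 rail mm of left/right/top/bottom px [[-52, -35], [-49, -43], [-2, -47], [-82, -31]]
```

The gate follows (now about 1.2 rad). I continue along the arc.

{"method": "step_arm", "body": {"steps": [[[0,-0.3,0.05],[0,0,0],1],[[0,-0.3,0],[0,0,0],1],[[0.1,-0.3,0],[0,0,0],1],[[0.1,-0.3,0],[0,0,0],1],[[0.15,-0.3,0],[0,0,0],1],[[0.15,-0.25,0],[0,0,0],1],[[0.2,-0.2,0],[0,0,0],1],[[0.2,-0.15,0],[0,0,0],1],[[0.2,-0.15,0],[0,0,0],1],[[0.2,-0.1,0],[0,0,0],1]]}}

```text
clock: 17.17
ee_pos: [0.5038, -0.0465, -0.0077]
tool_rot: [-3.141, -0.0, 1.624]
force: [0.4, -0.4, 0.3]
finger_gap: 0.0005
```

```bash
python3 st.py; python3 gate.py
```

```text
t 17.1667 rail mm [-22.   -2.   -7.7] rot [-3.1412e+00 -1.0000e-04  1.6240e+00] F [ 0.4 -0.4  0.3] gap 0.0005 q [-0.38  0.56  0.51  2.09 -0.47  0.6   0.51]
wrist area 4205 rail mm of left/right/top/bottom px [[-4, 21], [2, -68], [11, -56], [-10, 2]]
wrist area 22 rail mm of left/right/top/bottom px [[4, 4], [5, -4], [5, -3], [4, 4]]
side area 95 rail mm of left/right/top/bottom px [[8, -27], [5, -61], [11, -42], [-18, -45]]
```

Nearly shut; I creep on until the gate meets its stop.

{"method": "step_arm", "body": {"steps": [[[0.08,0,0],[0,0,0],1],[[0.08,0,0],[0,0,0],1],[[0.06,0,0],[0,0,0],1],[[0,0,0],[0,0,0],1]]}}

```text
clock: 17.6
ee_pos: [0.5041, -0.0414, -0.0077]
tool_rot: [-3.141, -0.0, 1.624]
force: [0.4, -0.5, -0.3]
finger_gap: 0.0007
```

{"method": "step_arm", "body": {"steps": [[[0.06,0,0],[0,0,0],1],[[0.06,0,0],[0,0,0],1],[[0,0,0],[0,0,0],1]]}}

```text
clock: 17.85
ee_pos: [0.504, -0.0387, -0.0076]
tool_rot: [-3.142, 0.0, 1.624]
force: [0.7, -1.2, 0.1]
finger_gap: 0.0003
```

{"method": "step_arm", "body": {"steps": [[[0.06,0,0],[0,0,0],1],[[0.04,0,0],[0,0,0],1],[[0,0,0],[0,0,0],1]]}}

```text
clock: 18.1
ee_pos: [0.504, -0.0386, -0.0075]
tool_rot: [3.141, 0.003, 1.622]
force: [0.4, -9.2, -1.6]
finger_gap: 0.0002
```

{"method": "step_arm", "body": {"steps": [[[0.04,0,0],[0,0,0],1],[[0,0,0],[0,0,0],1],[[0,0,0],[0,0,0],1]]}}

```text
clock: 18.35
ee_pos: [0.504, -0.0385, -0.0075]
tool_rot: [3.141, 0.004, 1.621]
force: [0.2, -11.6, -1.7]
finger_gap: -0.0
```

```bash
python3 st.py; python3 gate.py
```

```text
t 18.35 rail mm [-14.1  -2.6  -7.5] rot [3.1407 0.0037 1.6209] F [  0.2 -11.6  -1.7] gap -0.0 q [-0.4   0.56  0.51  2.1  -0.47  0.6   0.49]
wrist area 4287 rail mm of left/right/top/bottom px [[5, 20], [1, -68], [14, -56], [-9, -63]]
side area 92 rail mm of left/right/top/bottom px [[8, -27], [5, -61], [11, -32], [-18, -45]]
```

The gate is hard against its stop (11.6 N at rail x −14, as planned). I withdraw straight back, go up, and move well away for a final look.

{"method": "step_arm", "body": {"steps": [[[-0.2,0,0],[0,0,0],1],[[-0.6,0,0],[0,0,0],1],[[-1,0,0],[0,0,0],1],[[-0.4,0,0],[0,0,0],1],[[0,0,-1],[0,0,0],1],[[0,0,-1],[0,0,0],1],[[0,0,-1],[0,0,0],1],[[0,0,-1],[0,0,0],1],[[0,0,-1],[0,0,0],1],[[0,0,-1],[0,0,0],1],[[0,0,-1],[0,0,0],1],[[0,0,-1],[0,0,0],1]]}}

```text
clock: 19.45
ee_pos: [0.5065, -0.0896, 0.1937]
tool_rot: [3.142, -0.001, 1.624]
force: [0.7, 0.2, 0.1]
finger_gap: 0.0004
```

{"method": "step_arm", "body": {"steps": [[[1,-0.3,0],[0,0,0],1],[[1,-0.3,0],[0,0,0],1],[[1,-0.3,0],[0,0,0],1],[[1,-0.3,0],[0,0,0],1],[[1,-0.3,0],[0,0,0],1],[[1,-0.3,0],[0,0,0],1],[[1,-0.3,0],[0,0,0],1],[[1,-0.3,0],[0,0,0],1],[[1,-0.3,0],[0,0,0],1],[[1,-0.3,0],[0,0,0],1],[[1,-0.3,0],[0,0,0],1],[[1,-0.3,0],[0,0,0],1]]}}

```text
clock: 20.45
ee_pos: [0.4, 0.2062, 0.1926]
tool_rot: [-3.141, -0.001, 1.624]
force: [0.4, 1.1, 0.9]
finger_gap: 0.0003
```

{"method": "step_arm", "body": {"steps": [[[1,-0.3,0],[0,0,0],1],[[1,-0.3,0],[0,0,0],1],[[1,-0.3,0],[0,0,0],1],[[1,-0.3,0],[0,0,0],1],[[1,-0.3,0],[0,0,0],1],[[1,-0.3,0],[0,0,0],1],[[1,-0.3,0],[0,0,0],1],[[1,-0.3,0],[0,0,0],1],[[1,-0.2,0],[0,0,0],1],[[1,0,0],[0,0,0],1],[[0,0,0],[0,0,0],1],[[0,0,0],[0,0,0],1]]}}

```text
clock: 21.45
ee_pos: [0.3219, 0.4521, 0.192]
tool_rot: [-3.141, 0.0, 1.626]
force: [0.3, 0.1, 0.5]
finger_gap: 0.0002
```

```bash
python3 st.py; python3 - <<'E'
from h import *
im=imaging.snapshot("top")[:,:,::-1]
cv2.imwrite("pics/t8.png",cv2.resize(im[160:310,220:420],None,fx=4,fy=4,interpolation=cv2.INTER_CUBIC))
a=cv2.imread("pics/top0.png").astype(int)
for n,(x0,x1,y0,y1) in dict(tub=(70,165,160,255),bin=(465,575,190,305),grey=(315,342,268,292)).items(): print(n,"mean abs diff",np.abs(a-im)[y0:y1,x0:x1].mean().round(2))
E
```

```text
t 21.45 rail mm [485.6 152.9 192. ] rot [-3.1411e+00  4.0000e-04  1.6260e+00] F [0.3 0.1 0.5] gap 0.0002 q [-1.34  0.33  0.39  1.77 -0.14  1.07 -0.85]
tub mean abs diff 3.24
bin mean abs diff 4.06
grey mean abs diff 3.12
```

View pics/t8.png

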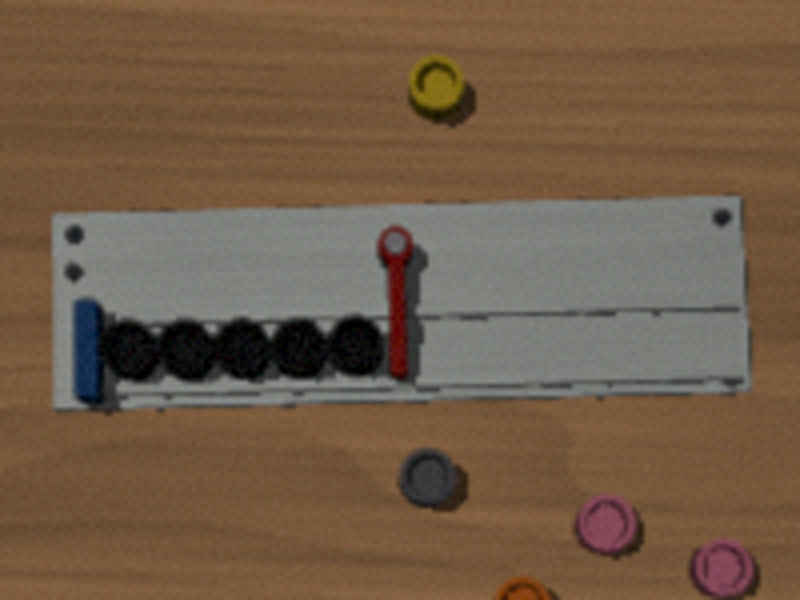

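The five caps stand in a closed row from the stop, at (130, 350) to (356, 346). The gate is square across the channel behind cap5, from (395, 243) to (400, 378), and the grey cap is unmoved at (427, 477).

```bash
python3 -c "
from station import r
print(r.job_done())"
```

```text
the job is handed in; nothing more can be done
None
```

The five black caps are pushed home as one touching row, the red gate is shut behind them, and the job is handed in; no verdict was reported. I pushed the row with the shut fingers until it pressed on the blue stop at 8 N. The gate was then swung until it met its own stop at 11.6 N, and the hand moved well away. It took about 21.5 s of the 56 s allowed.

**Last checks:** the final top view shows a closed row against the stop and the gate square across the channel. The grey cap stands at the same pixels as at the start. The tub and bin areas differ from the first picture only slightly, which I take to be noise. I did not measure the final cap positions or gate angle in millimetres.

**What disagreed:** the real finger tips sit about 20–25 mm above the reported TCP. My first push, at a reported z of 17 mm, therefore passed just over the caps without moving them. I saw this in the pictures, went back, and repeated the push at a reported z of −7 mm. There was also a bias of about 2 mm between the top and wrist cameras across the channel, which did not matter.

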